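# Seat and lock the blade cassette of a vegetable dicer

## Task

The blade cassette of the vegetable dicer is only part-way into its slot and the cam lever beside it stands at lock, so the cam is in the way. Swing the cam lever round to its released end, push the cassette forward by its upright front plate until it is fully home, then swing the lever all the way back to lock it in. Do it all by pushing with the fingertips: do not lift or carry anything, and leave everything else where it stands.

Things in the scene. Friction and masses are not known exactly. Their poses are not given: they have to be found in the camera images.
- dicer: Hand vegetable dicer, aluminium and steel, fixed. Origin on the table under its deck; +x points into the slot (push direction), +y left, +z up. Deck on legs: flat, top 130 mm up, x -145 to 145, y -100 to 135 mm. The slot runs along x at y = 0 between guide rails with lips, 24 mm over the deck, 2 to 5 mm play; back stop at x = 120 mm. What is round it is low (under 110 mm), except pusher.
- pusher (a point): Middle of the dicer's raised pusher crosshead, at x = 50 mm in its frame: keep clear. It fills x 5 to 95, y -100 to 100 mm, from 225 to 355 mm above the table, on two 14 mm columns at x = 50, y = -85 and 85 mm that rise from the deck.
- cassette: Steel blade cassette lying flat in the slot: frame 140 x 130 x 16 mm with a 12.5 mm blade grid, about 0.55 kg, slides with about 3 to 6 N. Origin at the centre of the frame's underside, axes parallel to the dicer's. A 70 mm wide tongue runs towards -x and ends in an upright front plate 70 mm wide, 6 mm thick, its top 35 mm over the deck.
- push_plate (a point): Middle of the outer (-x) face of the cassette's upright front plate, 130 mm from the cassette's origin and 22 mm above the deck. Push it here along the dicer's +x; the space before it is free.
- roller (a point): Axis of the follower roller on the cassette's left side (14 mm diameter, 16 mm high), at x = -81, y = 79 mm from the cassette's origin. It starts short of the cam, has to pass it, and stands beyond it when the cassette is home.
- slot_home (a point): Point on the deck, 130 mm above the table, where the cassette's origin lies when the cassette is fully home against the back stop. At the start the cassette's origin is 72 to 90 mm short of it.
- cam_pivot (a point): Upright axis of the cam, on the deck surface left of the slot, at x = -64, y = 107 mm in the dicer's frame. The steel plate cam (16 mm thick, base circle radius 14 mm, nose reaching 34 mm) turns about it, under the lever.
- lever_grip (a point): Centre of the cam lever's upright round black grip, 53 mm above the deck: 16 mm diameter, from 32 to 74 mm above the deck, 70 mm from the pivot axis. A flat steel arm, 26 to 32 mm above the deck, joins it to the pivot hub, which is 42 mm high. Nothing else in the lever's sweep is higher than 36 mm over the deck.
- cam (a joint): Cam angle, 0 to 2.44 rad, firm stops, stays where left; 3 to 4 N at the grip turn it. 0 = locked: cam nose in the roller's way, lever on the robot's side, 225 degrees anticlockwise (from above) from the dicer's +x. It grows clockwise: the lever swings over the left side to 85 degrees at 2.44 = released, the cam's low side to the slot. The roller passes from about 2.0 on. Starts at 0 to 0.5.
- catch_pan: Open steel pan 176 x 162 x 65 mm standing under the dicer. Origin under its centre. Leave alone.
- spare_cassette: A second cassette of the same make with a coarser grid, lying flat on the table to the right of the dicer. Origin as for the cassette. Leave alone.
- onion_a: Brown onion, 74 mm diameter, 74 mm high, standing on the table right of the dicer. Origin at its foot. Leave alone.
- onion_b: Smaller brown onion, 64 mm diameter, 64 mm high, on the table left of the dicer. Origin at its foot. Leave alone.
- tin: Food tin, 74 mm diameter, 110 mm high, standing left of the dicer. Origin under its centre. Leave alone.
- jar: Glass jar with a steel lid, 68 mm diameter, 100 mm high, near the right edge of the work area. Origin under its centre. Leave alone.
- pastry_brush: Flat pastry brush lying on the table on the left. Origin at its underside. Leave alone.
Things that resemble listed ones, but are neither listed nor needed, are in the scene too. What is shaped like the cassette but orange is not meant.

How it is judged (in metres and radians):
On the way, in this order (a step that is already met when the one before it is completed fails the run):
1. the cam lever is swung to release (cam angle over 2.1) with the cassette not yet home (value of joint cam above 2.1 rad and x of cassette in the frame of slot_home below -0.02 m), for 0.2 s.
2. the cassette is pushed fully home, within 4 mm of the slot's end (x of cassette in the frame of slot_home above -0.004 m), for 0.2 s.
3. the cam lever is swung back to lock (cam angle under 0.25) (value of joint cam below 0.25 rad), for 0.2 s.
At the end, for the whole second after the job is handed in: The cassette lies flat in the slot, at most 5 mm short of fully home, at rest, and the cam lever is back at lock (cam angle under 0.25 rad) (x of cassette in the frame of slot_home above -0.005 m and z of cassette in the frame of slot_home below 0.004 m and angle between the x axis of cassette and the x axis of dicer, either way round below 0.06 rad and value of joint cam below 0.25 rad and linear speed of cassette below 0.01 m/s); the robot touches nothing.
It fails at once if the cassette is lifted (more than 8 mm off the deck) (z of cassette in the frame of slot_home above 0.008 m).
It fails at once if a bystander is moved by more than 25 mm, or lifted (distance of any of catch_pan, spare_cassette, onion_a, onion_b, tin, jar, pastry_brush from where it was at the start of the episode above 0.025 m).
It also fails if it takes over 72 s, if anything falls off the work surface, if the arm or the gripper's body presses on something with over 40 N, if the wrist force passes 120 N, or if a joint passes its speed limit or range.

## Robot

A 6-joint arm with a two-finger parallel gripper is mounted at the origin on the work surface. World frame = base frame: x ahead of the robot, y to its left, z up, the work surface at z = 0. Lengths are in m, angles in degrees, forces in N, time in s.
With the tool pointing down it reaches from about 0.375 to 0.9 m from the base axis. Payload 3.1 kg.
Tool frame: the origin (TCP) lies midway between the tips of the shut fingers; the grasp point (between the pads) lies 19 mm behind it; z points along the fingers, y is the direction in which the jaws open and shut (so a half turn about z gives the same grasp; the last joint's range is limited). The gripper opens to 87 mm and grips with 3 to 60 N. Pads are 19 mm wide; open, the fingers measure 117 mm over their backs; the gripper's body (75 mm by 190 mm) begins 51 mm behind the grasp point.
Start: joints at [56.866, 30.224, 82.088, -0, 67.689, -10.227], TCP at [0.243, 0.576, 0.223] pointing down, gripper open.
Joint ranges: [-176.69, 176.69], [-43.24, 126.21], [12.49, 139.97], [-82, 262], [0, 151.66], [-163.58, 163.58]. Speed limits (degrees/s): [159.86, 159.86, 180, 180, 180, 180].

## Interface

Orientations are given as a 3x3 rotation matrix whose columns are the frame's x, y, z axes.
In Python, from rig import bot gives the robot as it stands.
- The arm moves only by the tool carry_out, never from a script. Its arguments are lists of equal length, an entry for each row: "grip": the gripper's target within -1 to 1 (fully open at 1, half-way at 0, shut at -1); "slide": the shift along the tool's x, y, z in mm, a list of three; "twist": the turn, a rotation vector about the tool's x, y, z in rad, a list of three. In form: {"grip": [grip, ...], "slide": [[dx, dy, dz], ...], "twist": [[wx, wy, wz], ...]}. A call has 1 to 12 rows; each row shifts and turns the pose as measured when the row begins, along the tool's axes as they then stand; what a row does not reach is not made up. A row lasts 1/10 s, in which the tool goes at most 50 mm and 8.59 degrees, less where a joint would pass 70% of its speed; a pose out of reach is approached as far as the arm can. A call is refused whole if a number of a shift passes 50 or a number of a turn 0.15, either way. A call with a gripper value outside its range is refused whole. The fingers move at their own pace and stop on an object; the grip force is fixed at half the most. Time passes only in rows, so rows that do not move let the fingers close. It gives the time, the measured TCP pose, the force and the opening at its end, in the units of the state.
- bot.read_state(): the state, without advancing time (a new reading comes with each control period).
- bot.capture(name): name is "side" or "top"; returns a dict with "color" (384x512x3 uint8, red, green, blue), "depth" (384x512 float32, m along the optical axis (not along the pixel's ray), 0 where there is no reading), "fx", "fy", "cx", "cy" (pixels), "position" and "rotation" of the camera in the world. Camera axes: x right, y up, looking along -z (the intrinsics and any distortion apply to the point x, -y, -z); pixel columns grow to the right and rows downward; lengths in m; the calibration is good to about 2 mm. A picture is of the moment at which its call begins.
- bot.hand_in(): hands the job in, once; it reports no verdict.
The state is a dict: "time_s": time; "joint_positions": joint angles; "qvel": joint speeds; "tau": joint torques, N m; "position": TCP position; "tcp_rot": TCP orientation; "force": force on the tool from outside, world axes, zero at the start; "moment": the same for the moment, N m; "opening": opening from 0.0 (shut) to 1.0 (fully open).
Only numpy, scipy, OpenCV 4.12 (cv2) and the standard library are available. Lean on these libraries where they do the work, as an engineer would, in place of code of your own. Each camera call takes 0.05 s, during which the arm holds its last target.

## Working session

There is one attempt and no reset: what is moved stays moved. The work goes in short steps, Python scripts to look and compute and a tool call to move; the robot and the scene stay as the last step left them, time stands still between calls to the robot, and variables do not carry over. Pictures are saved under pics/ and viewed, and the job is handed in when it is done.

Besides the shell and the picture viewer there is one more tool, called after "Emit:" by a JSON object that holds its "api" and its "payload", one argument or row to a line. carry_out: Moves the arm, as the interface text tells. Its arguments: {"type":"object","properties":{"grip":{"type":"array"},"slide":{"type":"array"},"twist":{"type":"array"}},"required":["grip","slide","twist"]}

```bash
ls; mkdir -p pics; python3 - <<'E'
from rig import bot
import cv2,pickle
s=bot.read_state();print(s)
for n in("side","top"):
    c=bot.capture(n);pickle.dump(c,open(n+'.pkl','wb'))
    cv2.imwrite(f'pics/{n}0.png',c["color"][:,:,::-1]);print(n,c["fx"],c["fy"],c["cx"],c["cy"],c["position"],c["rotation"],[k for k in c])
E
```

```text
pics
{'time_s': 0.0, 'joint_positions': array([ 5.68660325e+01,  3.02762424e+01,  8.21549944e+01,  3.19846886e-04,
        6.76861056e+01, -1.02252288e+01]), 'qvel': array([-0.02281682,  0.02848783, -0.02040179, -0.11819491, -0.10901762,
       -0.11509166]), 'tau': array([-6.28176508e-05, -4.40054119e+01, -1.76591939e+01,  6.32535364e-02,
        5.83494070e-02, -1.85092749e-04]), 'position': array([0.24285159, 0.57512825, 0.22160853]), 'tcp_rot': array([[-9.21125012e-01,  3.89265269e-01, -1.12376387e-03],
       [ 3.89266716e-01,  9.21123495e-01, -1.71217023e-03],
       [ 3.68636901e-04, -2.01456670e-03, -9.99997903e-01]]), 'force': array([ 0.12152171, -1.70658926,  0.1012485 ]), 'moment': array([ 0.02947036,  0.00869825, -0.05008585]), 'opening': 0.9973868162935733}
side 363.4263663865513 363.4263663865513 264.9359129124891 191.42226403560605 [-0.02611081 -0.78601064  0.81380559] [[ 0.8083052   0.32326421 -0.49208023]
 [-0.58876309  0.44259576 -0.67636308]
 [-0.00085135  0.83642647  0.54807849]] ['color', 'depth', 'fx', 'fy', 'cx', 'cy', 'position', 'rotation']
top 454.25968058583277 454.25968058583277 262.317277358054 194.13731233314942 [ 0.36277167 -0.00802724  1.54117518] [[ 0.01405387  0.98978097 -0.14190179]
 [-0.99984904  0.01246081 -0.01210887]
 [-0.01021691  0.14205054  0.98980668]] ['color', 'depth', 'fx', 'fy', 'cx', 'cy', 'position', 'rotation']
```

View pics/side0.png

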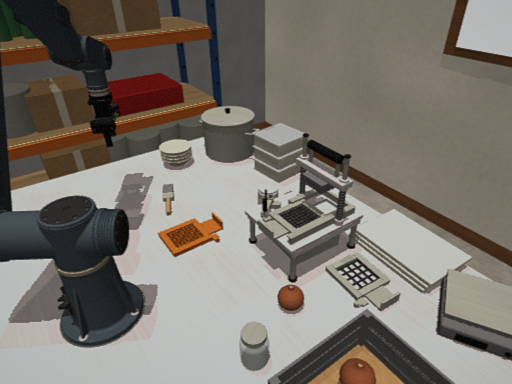

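View pics/top0.png

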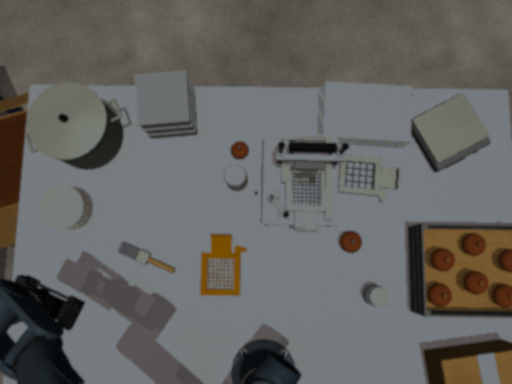

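The dicer is at top (305,185) and side (305,215). There are three cassette-like things in the top view. The orange one at (220,268) is the decoy, and the one on the table at (365,177) is the spare. The grey one at (307,190) sits in the dicer's slot, so it is the one meant. I'll confirm in an enlarged crop.

```bash
python3 - <<'E'
import cv2
a=cv2.imread('pics/top0.png')[130:240,240:380];cv2.imwrite('pics/tcrop.png',cv2.resize(a,None,fx=5.5,fy=5.4,interpolation=cv2.INTER_CUBIC))
a=cv2.imread('pics/side0.png')[130:280,235:375];cv2.imwrite('pics/scrop.png',cv2.resize(a,None,fx=4,fy=4,interpolation=cv2.INTER_CUBIC))
E
```

```text
(no output)
```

View pics/tcrop.png

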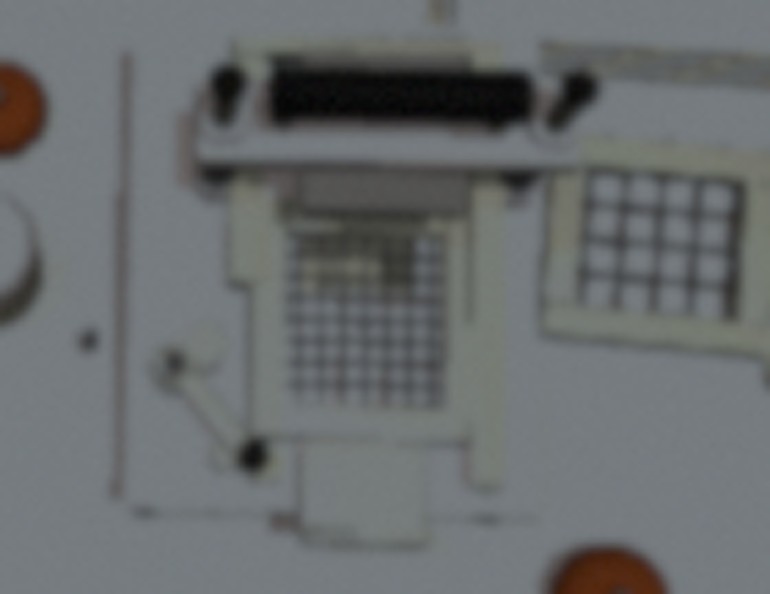

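View pics/scrop.png

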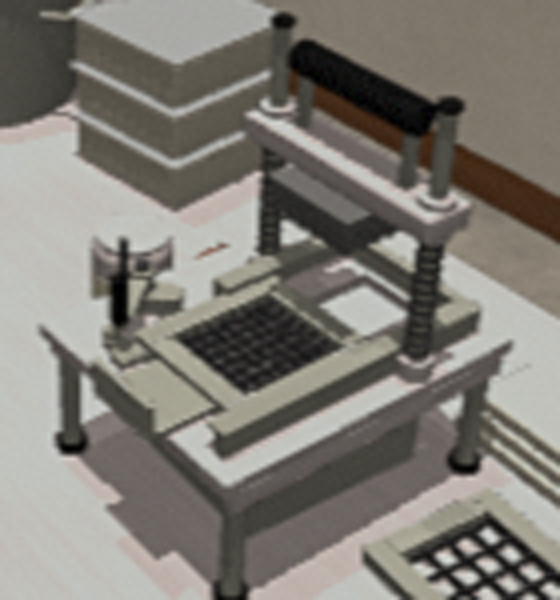

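Confirmed: the grey cassette is in the slot under the crosshead, and its tongue points toward the robot. The lever grip is at top (286,214) and the hub at (272,197). Next I'll measure the dicer's frame.

```bash
cat > h.py <<'E'
import numpy as np,cv2
def cloud(c):
    d=c["depth"];v,u=np.mgrid[:d.shape[0],:d.shape[1]]
    p=np.stack([(u-c["cx"])/c["fx"]*d,-(v-c["cy"])/c["fy"]*d,-d],-1)
    w=p@np.asarray(c["rotation"]).T+c["position"]; w[d<=0]=np.nan
    return w
def ray(c,u,v,z):
    r=np.asarray(c["rotation"])@np.array([(u-c["cx"])/c["fx"],-(v-c["cy"])/c["fy"],-1]);p=np.asarray(c["position"])
    return p+r*(z-p[2])/r[2]
def pix(c,P):
    q=np.asarray(c["rotation"]).T@(np.asarray(P)-c["position"]);return c["cx"]+c["fx"]*q[0]/-q[2],c["cy"]-c["fy"]*q[1]/-q[2]
E
python3 - <<'E'
import pickle
from h import *
T=pickle.load(open('top.pkl','rb'));S=pickle.load(open('side.pkl','rb'))
print(ray(T,286,214.3,.204),ray(T,271.8,197,.172))
for n,c in(("top",T),("side",S)):
    w=cloud(c);P=w.reshape(-1,3)
    k=(P[:,2]>.12)&(P[:,2]<.14)&(P[:,0]>.4)&(P[:,0]<1)&(abs(P[:,1]+.1)<.25)
    m=k.reshape(w.shape[:2]).astype(np.uint8)
    nn,l,st,_=cv2.connectedComponentsWithStats(m);print([list(x) for x in st if x[4]>30])
    Q=P[k];print(n,len(Q),Q.min(0),Q.max(0),np.median(Q[:,2]),cv2.minAreaRect(Q[:,:2].astype(np.float32)*1000))
    k=(P[:,2]>.3)&(P[:,0]>.5)&(P[:,0]<1)&(abs(P[:,1]+.1)<.2)&(P[:,2]<.36);Q=P[k]
    print('cross',len(Q),cv2.minAreaRect(Q[:,:2].astype(np.float32)*1000))
    h=np.clip(np.nan_to_num(w[...,2])/.25*255,0,255).astype(np.uint8)
    a,b,x,y=(130,240,240,380) if n=="top" else (130,280,235,375)
    cv2.imwrite(f'pics/h_{n}.png',cv2.resize(cv2.applyColorMap(h[a:b,x:y],cv2.COLORMAP_JET),None,fx=4,fy=4,interpolation=0))
E
```

```text
[ 0.49519824 -0.06246058  0.204     ] [ 0.55062821 -0.02024395  0.172     ]
[[np.int32(0), np.int32(0), np.int32(512), np.int32(384), np.int32(193595)], [np.int32(262), np.int32(134), np.int32(76), np.int32(95), np.int32(2474)], [np.int32(288), np.int32(162), np.int32(7), np.int32(5), np.int32(35)], [np.int32(295), np.int32(173), np.int32(27), np.int32(33), np.int32(291)], [np.int32(291), np.int32(186), np.int32(11), np.int32(19), np.int32(76)]]
top 3013 [ 0.45077158 -0.22673097  0.12055579] [0.76130826 0.00888093 0.13999554] 0.13146910085956276 ((605.8623657226562, -108.81700134277344), (233.60850524902344, 309.9117126464844), 89.58646392822266)
cross 553 ((662.2156372070312, -126.99243927001953), (26.68060874938965, 186.688720703125), 0.8879663348197937)
[[np.int32(0), np.int32(0), np.int32(512), np.int32(384), np.int32(194277)], [np.int32(244), np.int32(189), np.int32(119), np.int32(65), np.int32(1692)], [np.int32(303), np.int32(192), np.int32(34), np.int32(15), np.int32(249)], [np.int32(278), np.int32(204), np.int32(42), np.int32(25), np.int32(340)]]
side 2331 [ 0.44931535 -0.23025196  0.12007149] [0.75904484 0.03028919 0.13999832] 0.12983122325168395 ((604.9095458984375, -99.61064147949219), (258.8661804199219, 310.8727722167969), 89.35932922363281)
cross 638 ((660.6403198242188, -127.27249908447266), (26.774446487426758, 187.24134826660156), 0.866477370262146)
```

View pics/h_top.png

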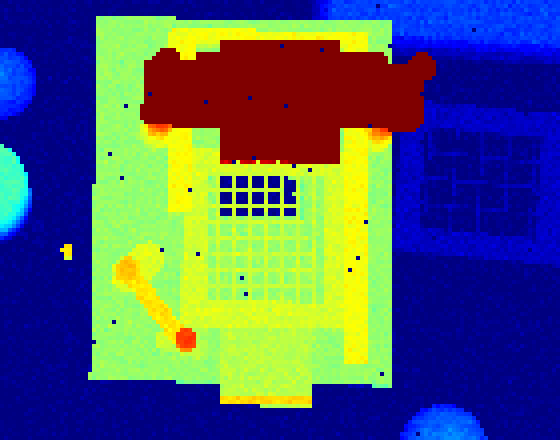

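```bash
python3 - <<'E'
import pickle
from h import *
T=pickle.load(open('top.pkl','rb'));S=pickle.load(open('side.pkl','rb'))
w=cloud(T)
print('dot',w[190:197,254:260].round(3)[...,2]); print(w[192,257])
# deck mask line fits (top): left edge rightmost y, front edge min x
m=(w[...,2]>.12)&(w[...,2]<.14)
def fit(pts,ax,it=6):
    p=np.array(pts);k=np.ones(len(p),bool)
    for _ in range(it):
        c=np.polyfit(p[k,ax],p[k,1-ax],1);r=p[:,1-ax]-np.polyval(c,p[:,ax]);k=abs(r)<.003
    return c,k.sum(),len(p)
L=[];R=[];F=[];B=[]
def rows(lo,hi,side):
    o=[]
    for v in range(lo,hi):
        u=np.where(m[v,260:345])[0]+260; uu=u.min() if side=='l' else u.max()
        o.append(w[v,uu,:2]+[0,0])
    return o
def cols(lo,hi):
    o=[]
    for u in range(lo,hi):
        v=np.where(m[130:240,u])[0]+130; o.append(w[v.max(),u,:2])
    return o
print('left y=a x+b',fit(rows(138,222,'l'),0)); print('right',fit(rows(170,222,'r'),0))
print('front x=a y+b',fit(cols(266,293)+cols(320,336),1))
# crosshead and plate
for c,n in((T,'t'),(S,'s')):
    P=cloud(c).reshape(-1,3)
    for lo,hi,nm in((.158,.168,'plate'),(.172,.215,'grip')):
        k=(P[:,2]>lo)&(P[:,2]<hi)&(P[:,0]<(.52 if nm=='grip' else .46))&(P[:,0]>.40)&(P[:,1]>-.2)&(P[:,1]<.05);Q=P[k]
        if len(Q):print(n,nm,len(Q),Q.min(0),Q.max(0),Q.mean(0))
c=S;pp=cloud(S)
for nm in range(1):
    a=c['color'][170:230,240:300];cv2.imwrite('pics/s2.png',cv2.resize(a[:,:,::-1],None,fx=10,fy=10,interpolation=cv2.INTER_CUBIC))
E
```

```text
dot [[ 0.005  0.    -0.     0.002 -0.     0.001]
 [ 0.004  0.001  0.164  0.166  0.002  0.004]
 [ 0.011  0.16   0.16   0.161 -0.     0.   ]
 [ 0.005  0.     0.161  0.164 -0.002  0.004]
 [-0.003  0.003  0.147  0.145  0.005  0.001]
 [ 0.002 -0.001  0.003 -0.004  0.002 -0.004]
 [ 0.007  0.    -0.008  0.001 -0.002 -0.001]]
[0.56704782 0.0252821  0.16111455]
left y=a x+b (array([-0.00383853,  0.0086541 ]), np.int64(83), 84)
right (array([-0.00715012, -0.22047728]), np.int64(52), 52)
front x=a y+b (array([0.0048337 , 0.47148245]), np.int64(43), 43)
t plate 37 [ 0.45181389 -0.15801278  0.16006873] [ 0.45565744 -0.09139841  0.16786021] [ 0.45369033 -0.12337324  0.16436263]
t grip 26 [ 0.48886261 -0.06852747  0.18379951] [ 0.5023484  -0.05651176  0.20811311] [ 0.49486253 -0.06257202  0.20127849]
s plate 53 [ 0.44952573 -0.16182923  0.15800959] [ 0.45824923 -0.09321957  0.16528596] [ 0.45265067 -0.12828759  0.16210025]
s grip 55 [ 0.48752204 -0.07220872  0.17236037] [ 0.50228652 -0.05737063  0.20392555] [ 0.49343453 -0.06699817  0.18979565]
```

View pics/s2.png

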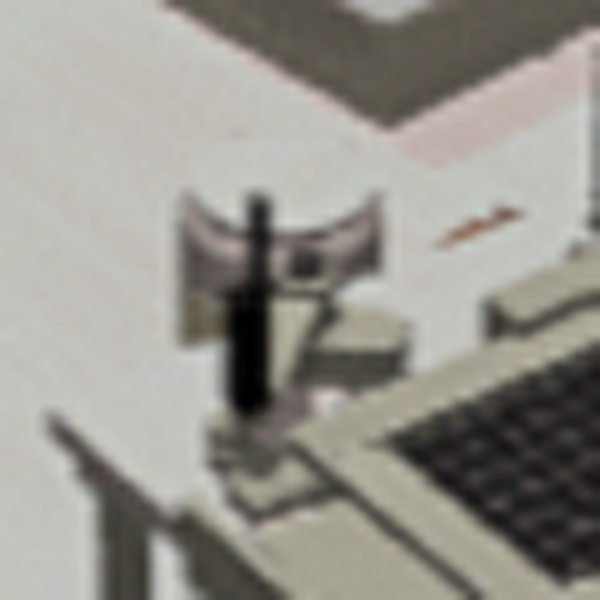

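```bash
cat > plan.py <<'E'
import numpy as np,json,sys
from rig import bot
def now():
    s=bot.read_state();R=s["tcp_rot"];p=np.array(s["position"])*1000
    yaw=np.degrees(np.arctan2(R[1][1],R[0][1]));return p,yaw,s
def plan(wps,step=45,dang=8,quiet=False):
    """wps: (x,y,z mm, yaw deg of tool y). prints rows"""
    p,yaw,s=now();R0=np.array(s["tcp_rot"])
    print('pos',p.round(1),'yaw',round(yaw,1),'force',s['force'].round(1),'t',round(s['time_s'],2),'open',round(s['opening'],2),'tilt',R0[:2,2].round(3),'q',s['joint_positions'].round(0))
    sl=[];tw=[]
    for w in wps:
        q=np.array(w[:3],float);dy=(w[3]-yaw)
        n=max(1,int(np.ceil(max(np.linalg.norm(q-p)/step,abs(dy)/dang))))
        for i in range(n):
            a=np.radians(yaw+dy*i/n);Y=np.array([np.cos(a),np.sin(a),0]);Z=np.array([0,0,-1]);X=np.cross(Y,Z)
            d=(q-p)/n;sl.append([round(float(v)) for v in(d@X,d@Y,d@Z)]);tw.append([0,0,round(-np.radians(dy/n),3)])
        p=q;yaw=w[3]
    print(len(sl));print('"slide":',json.dumps(sl));print('"twist":',json.dumps(tw))
E
python3 -c "
from plan import *
plan([(300,430,290,75),(495,-63,290,127)])"
```

```text
pos [242.9 575.2 221.7] yaw 67.1 force [-0.3  0.3 -0. ] t 0.1 open 1.0 tilt [-0.001 -0.002] q [ 57.  30.  82.   0.  68. -10.]
16
"slide": [[-27, -28, -17], [-26, -29, -17], [-25, -30, -17], [-24, -31, -17], [-26, -35, 0], [-24, -37, 0], [-21, -39, 0], [-18, -40, 0], [-15, -42, 0], [-11, -43, 0], [-8, -43, 0], [-5, -44, 0], [-1, -44, 0], [2, -44, 0], [5, -44, 0], [8, -43, 0]]
"twist": [[0, 0, -0.035], [0, 0, -0.035], [0, 0, -0.035], [0, 0, -0.035], [0, 0, -0.076], [0, 0, -0.076], [0, 0, -0.076], [0, 0, -0.076], [0, 0, -0.076], [0, 0, -0.076], [0, 0, -0.076], [0, 0, -0.076], [0, 0, -0.076], [0, 0, -0.076], [0, 0, -0.076], [0, 0, -0.076]]
```

Emit:
{"api": "carry_out", "payload": {
  "grip": [-0.3,-0.3,-0.3,-0.3,-0.3,-0.3,-0.3,-0.3,-0.3,-0.3],
  "slide": [
    [-27,-28,-17],
    [-26,-29,-17],
    [-25,-30,-17],
    [-24,-31,-17],
    [-26,-35,0],
    [-24,-37,0],
    [-21,-39,0],
    [-18,-40,0],
    [-15,-42,0],
    [-11,-43,0]
  ],
  "twist": [
    [0,0,-0.04],
    [0,0,-0.04],
    [0,0,-0.04],
    [0,0,-0.04],
    [0,0,-0.08],
    [0,0,-0.08],
    [0,0,-0.08],
    [0,0,-0.08],
    [0,0,-0.08],
    [0,0,-0.08]
  ]
}}

```text
time_s: 1.1
position: [0.4129, 0.1796, 0.2888]
tcp_rot: [[-0.962, -0.275, -0.004], [-0.275, 0.962, -0.005], [0.005, -0.004, -1.0]]
force: [1.5, -0.6, -0.1]
opening: 0.36
```

```bash
python3 -c "
from plan import *
plan([(495,-63,270,127)])"
```

```text
pos [412.9 179.6 288.8] yaw 105.9 force [ 1.5 -0.6 -0.1] t 1.1 open 0.36 tilt [-0.004 -0.005] q [  9.  12. 101.  -0.  68. -96.]
6
"slide": [[-2, -43, 3], [1, -43, 3], [3, -43, 3], [6, -42, 3], [8, -42, 3], [11, -41, 3]]
"twist": [[0, 0, -0.061], [0, 0, -0.061], [0, 0, -0.061], [0, 0, -0.061], [0, 0, -0.061], [0, 0, -0.061]]
```

Emit:
{"api": "carry_out", "payload": {
  "grip": [-0.3,-0.3,-0.3,-0.3,-0.3,-0.3,-0.3],
  "slide": [
    [-2,-43,3],
    [1,-43,3],
    [3,-43,3],
    [6,-42,3],
    [8,-42,3],
    [11,-41,3],
    [0,0,0]
  ],
  "twist": [
    [0,0,-0.061],
    [0,0,-0.061],
    [0,0,-0.061],
    [0,0,-0.061],
    [0,0,-0.061],
    [0,0,-0.061],
    [0,0,0]
  ]
}}

```text
time_s: 1.8
position: [0.4996, -0.079, 0.2699]
tcp_rot: [[-0.794, -0.609, -0.002], [-0.608, 0.794, -0.006], [0.005, -0.003, -1.0]]
force: [0.6, -0.1, -0.1]
opening: 0.352
```

```bash
python3 -c "
from plan import *
plan([(495,-63,240,127),(495,-63,172,127)])
from h import *
for n in('side','top'):
    c=bot.capture(n);cv2.imwrite('pics/'+n+'1.png',cv2.resize(c['color'][150:260,230:330,::-1],None,fx=5,fy=5))
"
```

```text
pos [499.6 -79.  269.9] yaw 127.5 force [ 0.6 -0.1 -0.1] t 1.8 open 0.35 tilt [-0.002 -0.006] q [ -21.   18.   95.   -0.   67. -149.]
3
"slide": [[-6, 16, 30], [0, 0, 34], [0, 0, 34]]
"twist": [[0, 0, 0.008], [0, 0, -0.0], [0, 0, -0.0]]
```

View pics/side1.png

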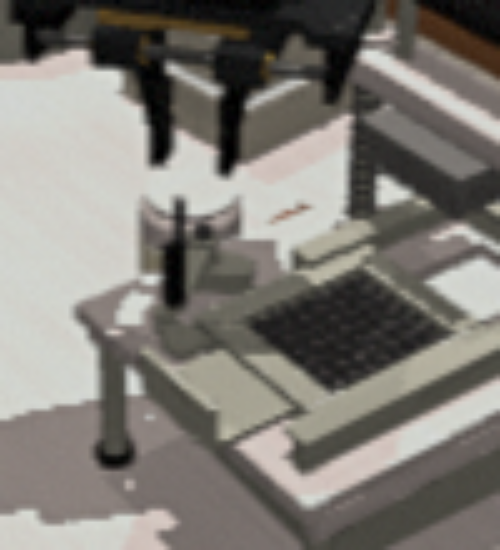

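The fingers are above the grip, which is at crop (174,270). I'll line up first, then descend.

Emit:
{"api": "carry_out", "payload": {
  "grip": [-0.3,-0.3,-0.3],
  "slide": [
    [-6,16,20],
    [0,0,10],
    [0,0,0]
  ],
  "twist": [
    [0,0,0.0],
    [0,0,0],
    [0,0,0]
  ]
}}

```text
time_s: 2.2
position: [0.4905, -0.0553, 0.2391]
tcp_rot: [[-0.792, -0.611, -0.007], [-0.611, 0.792, -0.001], [0.006, 0.003, -1.0]]
force: [-0.5, -0.8, -0.6]
opening: 0.352
```

```bash
python3 -c "
from plan import *
plan([(495,-63,172,127)],step=25)"
```

```text
pos [490.5 -55.3 239.1] yaw 127.7 force [-0.5 -0.8 -0.6] t 2.2 open 0.35 tilt [-0.007 -0.001] q [ -19.   19.   99.   -0.   62. -147.]
3
"slide": [[0, -3, 22], [0, -3, 22], [0, -3, 22]]
"twist": [[0, 0, 0.004], [0, 0, 0.004], [0, 0, 0.004]]
```

Emit:
{"api": "carry_out", "payload": {
  "grip": [-0.3,-0.3,-0.3],
  "slide": [
    [0,-6,10],
    [0,-2,5],
    [0,0,0]
  ],
  "twist": [
    [0,0,0.0],
    [0,0,0],
    [0,0,0]
  ]
}}

```text
time_s: 2.5
position: [0.4964, -0.0613, 0.224]
tcp_rot: [[-0.79, -0.613, -0.005], [-0.613, 0.79, -0.002], [0.005, 0.001, -1.0]]
force: [-0.1, 1.0, 0.6]
opening: 0.35
```

```bash
python3 -c "
from plan import *
plan([(495,-63,172,127)],step=18)"
```

```text
pos [496.4 -61.3 224. ] yaw 127.8 force [-0.1  1.   0.6] t 2.5 open 0.35 tilt [-0.005 -0.002] q [ -20.   21.   99.   -0.   60. -147.]
3
"slide": [[1, 0, 17], [1, 0, 17], [1, 0, 17]]
"twist": [[0, 0, 0.005], [0, 0, 0.005], [0, 0, 0.005]]
```

Emit:
{"api": "carry_out", "payload": {
  "grip": [-0.3,-0.3,-0.3,-0.3,-0.3],
  "slide": [
    [1,0,14],
    [1,0,14],
    [0,0,13],
    [0,0,8],
    [0,0,0]
  ],
  "twist": [
    [0,0,0.0],
    [0,0,0],
    [0,0,0],
    [0,0,0],
    [0,0,0]
  ]
}}

```text
time_s: 3.0
position: [0.4976, -0.0646, 0.1751]
tcp_rot: [[-0.79, -0.613, 0.001], [-0.613, 0.79, -0.005], [0.002, -0.004, -1.0]]
force: [-1.3, 0.5, -0.2]
opening: 0.348
```

```bash
cat >> plan.py <<'E'
PIV=np.array([551,-20.])
def lev(cam,r=70,z=172):
    th=np.radians(225-.3)-cam; return (PIV[0]+r*np.cos(th),PIV[1]+r*np.sin(th),z,np.degrees(th)-90)
def cur():
    p,yaw,s=now();d=p[:2]-PIV;return 225-.3-(np.degrees(np.arctan2(d[1],d[0]))%360),np.hypot(*d)
E
python3 -c "
from plan import *
print(cur())
plan([lev(c) for c in np.arange(.2,1.25,.1)])
from h import *
for n in('side','top'):
    c=bot.capture(n);cv2.imwrite('pics/'+n+'2.png',cv2.resize(c['color'][150:260,230:330,::-1],None,fx=5,fy=5))
"
```

```text
(np.float64(4.800295045563644), np.float64(69.57697772298829))
pos [497.6 -64.6 175.1] yaw 127.8 force [-1.3  0.5 -0.2] t 3.0 open 0.35 tilt [ 0.001 -0.005] q [ -20.   25.  102.   -0.   53. -148.]
11
"slide": [[0, 8, 3], [0, 7, 0], [0, 7, 0], [0, 7, 0], [0, 7, 0], [0, 7, 0], [0, 7, 0], [0, 7, 0], [0, 7, 0], [0, 7, 0], [0, 7, 0]]
"twist": [[0, 0, 0.079], [0, 0, 0.1], [0, 0, 0.1], [0, 0, 0.1], [0, 0, 0.1], [0, 0, 0.1], [0, 0, 0.1], [0, 0, 0.1], [0, 0, 0.1], [0, 0, 0.1], [0, 0, 0.1]]
```

View pics/side2.png

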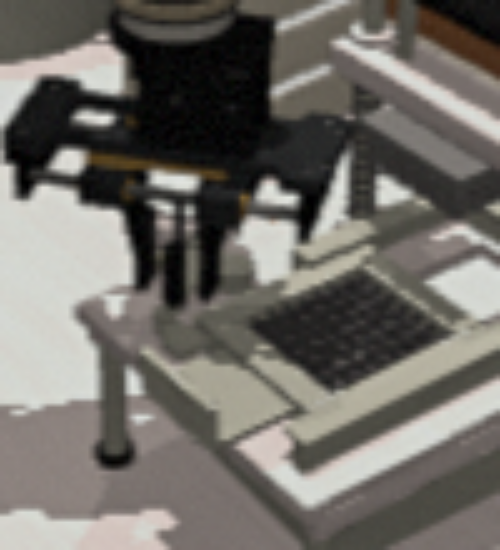

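The grip at crop (174,275) stands between the fingers at crop (145,260) and (210,270). I'll start the swing.

Emit:
{"api": "carry_out", "payload": {
  "grip": [-0.3,-0.3,-0.3,-0.3,-0.3,-0.3],
  "slide": [
    [0,7,1],
    [-0.4,7,0],
    [-0.4,7,0],
    [-0.4,7,0],
    [-0.4,7,0],
    [-0.4,7,0]
  ],
  "twist": [
    [0,0,0.1],
    [0,0,0.1],
    [0,0,0.1],
    [0,0,0.1],
    [0,0,0.1],
    [0,0,0.1]
  ]
}}

```text
time_s: 3.7
position: [0.4874, -0.0324, 0.1785]
tcp_rot: [[-0.999, -0.038, 0.012], [-0.038, 0.999, -0.02], [-0.011, -0.021, -1.0]]
force: [-2.3, -5.2, -2.4]
opening: 0.35
```

```bash
python3 -c "
from plan import *
a=cur();print(a)
plan([lev(c) for c in np.arange(np.radians(a[0])+.1,2.6,.1)][:10])
from h import *
c=bot.capture('side');cv2.imwrite('pics/side3.png',cv2.resize(c['color'][150:260,230:330,::-1],None,fx=5,fy=5))
"
```

```text
(np.float64(33.64342933774185), np.float64(64.84527594008232))
pos [487.4 -32.4 178.5] yaw 92.2 force [-2.3 -5.2 -2.4] t 3.7 open 0.35 tilt [ 0.012 -0.02 ] q [ -16.   23.  105.   -1.   51. -108.]
10
"slide": [[6, 6, 7], [0, 7, 0], [0, 7, 0], [0, 7, 0], [0, 7, 0], [0, 7, 0], [0, 7, 0], [0, 7, 0], [0, 7, 0], [0, 7, 0]]
"twist": [[0, 0, -0.055], [0, 0, 0.1], [0, 0, 0.1], [0, 0, 0.1], [0, 0, 0.1], [0, 0, 0.1], [0, 0, 0.1], [0, 0, 0.1], [0, 0, 0.1], [0, 0, 0.1]]
```

View pics/side3.png

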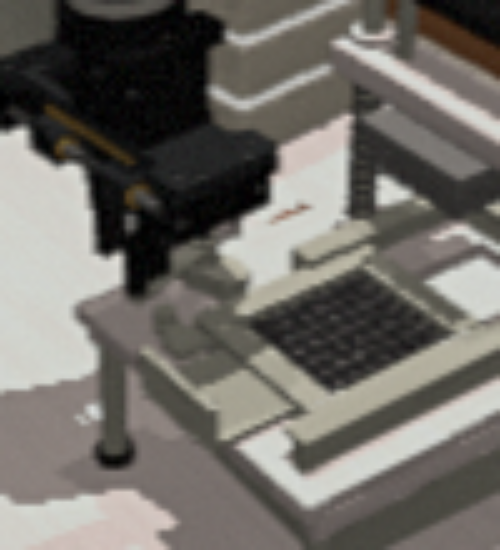

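```bash
cat >> plan.py <<'E'
def tilt():
    s=bot.read_state();R=np.array(s["tcp_rot"]);print('tiltfix xyz',(R.T@np.cross(R[:,2],[0,0,-1])).round(3))
E
python3 -c "
from plan import *
tilt()"
```

```text
tiltfix xyz [-0.019  0.011  0.   ]
```

Emit:
{"api": "carry_out", "payload": {
  "grip": [-0.3,-0.3,-0.3,-0.3,-0.3],
  "slide": [
    [4,7,4],
    [1,9,2],
    [0,9,1],
    [0,9,1],
    [0,9,1]
  ],
  "twist": [
    [-0.02,0.01,0.02],
    [0,0,0.1],
    [0,0,0.1],
    [0,0,0.1],
    [0,0,0.1]
  ]
}}

```text
time_s: 4.25
position: [0.4891, 0.0075, 0.1728]
tcp_rot: [[-0.924, 0.383, 0.007], [0.383, 0.924, -0.004], [-0.008, -0.001, -1.0]]
force: [-1.4, -3.7, 2.3]
opening: 0.351
```

```bash
python3 -c "
from plan import *
a=cur();print(a);tilt()
plan([lev(c) for c in np.arange(np.radians(a[0])+.1,2.6,.1)][:3])
"
```

```text
(np.float64(68.67028964013866), np.float64(67.69825136293275))
tiltfix xyz [-0.001  0.008  0.   ]
pos [489.1   7.5 172.8] yaw 67.5 force [-1.4 -3.7  2.3] t 4.25 open 0.35 tilt [ 0.007 -0.004] q [-12.  24. 105.  -0.  51. -79.]
3
"slide": [[2, 7, 1], [0, 7, 0], [0, 7, 0]]
"twist": [[0, 0, 0.125], [0, 0, 0.1], [0, 0, 0.1]]
```

Emit:
{"api": "carry_out", "payload": {
  "grip": [-0.3,-0.3,-0.3,-0.3,-0.3,-0.3],
  "slide": [
    [2,8,0],
    [0.5,9,0],
    [0,9,0],
    [0,9,0],
    [0,9,0],
    [0,9,0]
  ],
  "twist": [
    [0,0.01,0.13],
    [0,0,0.12],
    [0,0,0.12],
    [0,0,0.12],
    [0,0,0.12],
    [0,0,0.12]
  ]
}}

```text
time_s: 4.85
position: [0.5209, 0.0462, 0.1735]
tcp_rot: [[-0.415, 0.91, -0.005], [0.91, 0.415, -0.003], [-0.0, -0.006, -1.0]]
force: [-2.4, -3.9, -0.1]
opening: 0.345
```

```bash
python3 -c "
from plan import *
a=cur();print(a);tilt()
plan([lev(c) for c in np.arange(np.radians(a[0])+.1,2.6,.1)][:8])
"
```

```text
(np.float64(110.22880215435642), np.float64(72.68845110230674))
tiltfix xyz [-0.006  0.     0.   ]
pos [520.9  46.2 173.5] yaw 24.5 force [-2.4 -3.9 -0.1] t 4.85 open 0.35 tilt [-0.005 -0.003] q [ -7.  26.  99.  -0.  54. -31.]
6
"slide": [[-3, 7, 1], [0, 7, 0], [0, 7, 0], [0, 7, 0], [0, 7, 0], [0, 7, 0]]
"twist": [[0, 0, 0.101], [0, 0, 0.1], [0, 0, 0.1], [0, 0, 0.1], [0, 0, 0.1], [0, 0, 0.1]]
```

Emit:
{"api": "carry_out", "payload": {
  "grip": [-0.3,-0.3,-0.3,-0.3,-0.3],
  "slide": [
    [-3,8,0],
    [-0.5,9,0],
    [-0.5,9,0],
    [-0.5,8,0],
    [-0.5,8,0]
  ],
  "twist": [
    [0,0.0,0.1],
    [0,0,0.1],
    [0,0,0.1],
    [0,0,0.1],
    [0,0,0.1]
  ]
}}

```text
time_s: 5.35
position: [0.5544, 0.0532, 0.1718]
tcp_rot: [[0.086, 0.996, -0.029], [0.996, -0.086, 0.004], [0.001, -0.029, -1.0]]
force: [-3.3, -1.9, 2.4]
opening: 0.351
```

```bash
python3 -c "
from plan import *
a=cur();print(a);tilt()
plan([lev(c) for c in np.arange(np.radians(a[0])+.1,2.6,.1)][:8])
from h import *
for n in('side','top'):
    c=bot.capture(n);cv2.imwrite('pics/'+n+'4.png',cv2.resize(c['color'][150:260,230:330,::-1],None,fx=5,fy=5))
"
```

```text
(np.float64(137.38979796128672), np.float64(73.26208363829967))
tiltfix xyz [-0.029 -0.001  0.   ]
pos [554.4  53.2 171.8] yaw -4.9 force [-3.3 -1.9  2.4] t 5.35 open 0.35 tilt [-0.029  0.004] q [-6. 29. 94.  0. 59. -1.]
2
"slide": [[-3, 7, 0], [0, 7, 0]]
"twist": [[0, 0, 0.061], [0, 0, 0.1]]
```

View pics/side4.png

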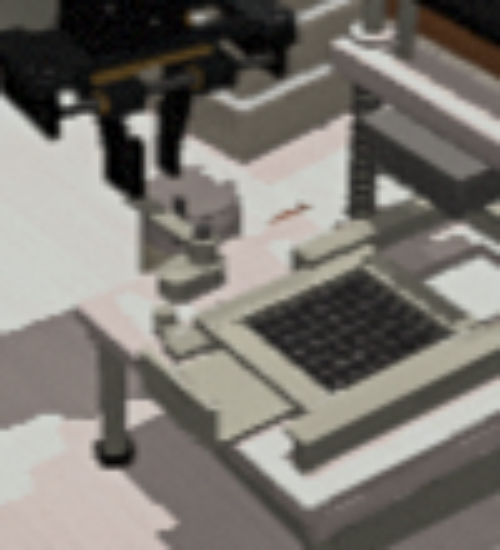

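The lever arm lies near its released end, at about crop (170,220). I'll press on to the stop.

Emit:
{"api": "carry_out", "payload": {
  "grip": [-0.3,-0.3,-0.3],
  "slide": [
    [-3,7,0],
    [-1,7,0],
    [0,7,0]
  ],
  "twist": [
    [-0.03,0.0,0],
    [0,0,0],
    [0,0,0]
  ]
}}

```text
time_s: 5.75
position: [0.5651, 0.0513, 0.1704]
tcp_rot: [[0.075, 0.997, -0.022], [0.997, -0.075, 0.01], [0.008, -0.023, -1.0]]
force: [-17.9, -2.1, 14.2]
opening: 0.352
```

```bash
python3 -c "
from plan import *
a=cur();print(a);tilt()
plan([lev(2.44)])
"
```

```text
(np.float64(145.90725774261244), np.float64(72.67877252461892))
tiltfix xyz [-0.023 -0.008 -0.   ]
pos [565.1  51.3 170.4] yaw -4.3 force [-17.9  -2.1  14.2] t 5.75 open 0.35 tilt [-0.022  0.01 ] q [-6. 30. 93.  0. 59. -2.]
1
"slide": [[-2, -8, -2]]
"twist": [[0, 0, 0.014]]
```

Emit:
{"api": "carry_out", "payload": {
  "grip": [-0.3,-0.3,-0.3,-0.3,-0.3,-0.3],
  "slide": [
    [-1,-7,0],
    [0,-1,-20],
    [0,0,-30],
    [0,0,-35],
    [0,0,-30],
    [0,0,0]
  ],
  "twist": [
    [-0.02,-0.01,0],
    [0,0,0],
    [0,0,0],
    [0,0,0],
    [0,0,0],
    [0,0,0]
  ]
}}

```text
time_s: 6.35
position: [0.5609, 0.0511, 0.2899]
tcp_rot: [[0.061, 0.998, 0.002], [0.998, -0.061, -0.0], [0.0, 0.002, -1.0]]
force: [0.8, -0.3, 0.5]
opening: 0.352
```

```bash
python3 -c "
from plan import *
tilt()
plan([(420,0,280,90),(412,-126,240,90)],step=35)
from h import *
for n in('side','top'):
    c=bot.capture(n);cv2.imwrite('pics/'+n+'5.png',cv2.resize(c['color'][150:260,230:330,::-1],None,fx=5,fy=5))
"
```

```text
tiltfix xyz [ 0.002 -0.     0.   ]
pos [560.9  51.1 289.9] yaw -3.5 force [ 0.8 -0.3  0.5] t 6.35 open 0.35 tilt [ 0.002 -0.   ] q [-6. 21. 86.  0. 72. -3.]
16
"slide": [[-5, -11, 1], [-3, -12, 1], [-2, -12, 1], [0, -12, 1], [2, -12, 1], [3, -12, 1], [5, -11, 1], [6, -11, 1], [8, -10, 1], [9, -9, 1], [10, -7, 1], [11, -6, 1], [2, -32, 10], [2, -32, 10], [2, -32, 10], [2, -32, 10]]
"twist": [[0, 0, -0.136], [0, 0, -0.136], [0, 0, -0.136], [0, 0, -0.136], [0, 0, -0.136], [0, 0, -0.136], [0, 0, -0.136], [0, 0, -0.136], [0, 0, -0.136], [0, 0, -0.136], [0, 0, -0.136], [0, 0, -0.136], [0, 0, -0.0], [0, 0, -0.0], [0, 0, -0.0], [0, 0, -0.0]]
```

View pics/side5.png

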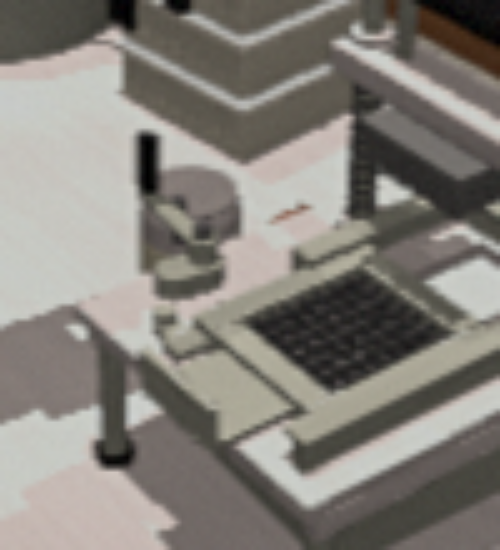

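The lever is released: grip at crop (148,165), lever arm pointing left, roller at (165,315). Next I go round to the front plate with the fingers shut.

Emit:
{"api": "carry_out", "payload": {
  "grip": [-1,-1,-1,-1,-1,-1,-1,-1,-1,-1,-1,-1],
  "slide": [
    [-5,-11,1],
    [-3,-12,1],
    [-2,-12,1],
    [0,-12,1],
    [2,-12,1],
    [3,-12,1],
    [5,-11,1],
    [6,-11,1],
    [8,-10,1],
    [9,-9,1],
    [10,-7,1],
    [11,-6,1]
  ],
  "twist": [
    [0,0,-0.136],
    [0,0,-0.136],
    [0,0,-0.136],
    [0,0,-0.136],
    [0,0,-0.136],
    [0,0,-0.136],
    [0,0,-0.136],
    [0,0,-0.136],
    [0,0,-0.136],
    [0,0,-0.136],
    [0,0,-0.136],
    [0,0,-0.136]
  ]
}}

```text
time_s: 7.65
position: [0.4084, -0.0047, 0.2567]
tcp_rot: [[-0.996, -0.08, -0.039], [-0.081, 0.997, 0.01], [0.038, 0.013, -0.999]]
force: [0.0, 0.1, -1.0]
opening: 0.007
```

```bash
python3 -c "
from plan import *
from h import *
c=bot.capture('side');print(pix(c,[x/1000 for x in lev(2.44)[:2]]+[.183]), 230+148/5,150+165/5)
tilt()
plan([(412,-126,240,89.7)],step=30)
"
```

```text
(np.float64(258.8692515400716), np.float64(182.06660234244848)) 259.6 183.0
tiltfix xyz [ 0.013 -0.042  0.   ]
pos [406.   -4.8 256.2] yaw 94.8 force [-1.8  1.  -1.1] t 7.7 open 0.0 tilt [-0.043  0.01 ] q [ -16.   11.  107.   -0.   64. -111.]
5
"slide": [[1, -24, 3], [0, -24, 3], [0, -24, 3], [0, -24, 3], [-1, -24, 3]]
"twist": [[0, 0, 0.018], [0, 0, 0.018], [0, 0, 0.018], [0, 0, 0.018], [0, 0, 0.018]]
```

Emit:
{"api": "carry_out", "payload": {
  "grip": [-1,-1,-1,-1,-1,-1],
  "slide": [
    [1,-22,0],
    [0,-23,0],
    [0,-23,0],
    [0,-23,0],
    [-1,-20,0],
    [0,0,0]
  ],
  "twist": [
    [0.013,-0.042,0.02],
    [0,0,0.02],
    [0,0,0.02],
    [0,0,0.02],
    [0,0,0.02],
    [0,0,0]
  ]
}}

```text
time_s: 8.3
position: [0.4086, -0.1176, 0.2495]
tcp_rot: [[-1.0, 0.03, -0.008], [0.03, 1.0, 0.006], [0.008, 0.006, -1.0]]
force: [0.1, 0.7, -0.4]
opening: 0.007
```

```bash
python3 -c "
from plan import *
tilt()
plan([(420,-126,145,89.7)],step=22)
"
```

```text
tiltfix xyz [ 0.006 -0.008 -0.   ]
pos [ 408.6 -117.6  249.5] yaw 88.3 force [ 0.1  0.7 -0.4] t 8.3 open 0.01 tilt [-0.008  0.006] q [ -31.   13.  107.    0.   61. -120.]
5
"slide": [[-2, -2, 21], [-2, -2, 21], [-2, -2, 21], [-2, -2, 21], [-2, -2, 21]]
"twist": [[0, 0, -0.005], [0, 0, -0.005], [0, 0, -0.005], [0, 0, -0.005], [0, 0, -0.005]]
```

Emit:
{"api": "carry_out", "payload": {
  "grip": [-1,-1,-1,-1,-1,-1],
  "slide": [
    [-1,-2,21],
    [-1,-2,21],
    [-1,-2,21],
    [-1,-2,21],
    [-2,-2,18],
    [0,0,0]
  ],
  "twist": [
    [0.006,-0.008,-0.02],
    [0,0,0],
    [0,0,0],
    [0,0,0],
    [0,0,0],
    [0,0,0]
  ]
}}

```text
time_s: 8.9
position: [0.4139, -0.1231, 0.1409]
tcp_rot: [[-1.0, 0.017, -0.003], [0.017, 1.0, 0.006], [0.003, 0.006, -1.0]]
force: [0.6, 0.8, 0.6]
opening: 0.003
```

```bash
python3 -c "
from plan import *
tilt()
plan([(440,-126,147,89.7)],step=15)
from h import *
for n in('side','top'):
    c=bot.capture(n);cv2.imwrite('pics/'+n+'6.png',cv2.resize(c['color'][150:260,230:330,::-1],None,fx=5,fy=5))
"
```

```text
tiltfix xyz [ 0.006 -0.003  0.   ]
pos [ 413.9 -123.1  140.9] yaw 89.0 force [0.6 0.8 0.6] t 8.9 open 0.0 tilt [-0.003  0.006] q [ -32.   24.  114.    0.   43. -121.]
2
"slide": [[-13, -1, -3], [-13, -1, -3]]
"twist": [[0, 0, -0.006], [0, 0, -0.006]]
```

View pics/side6.png

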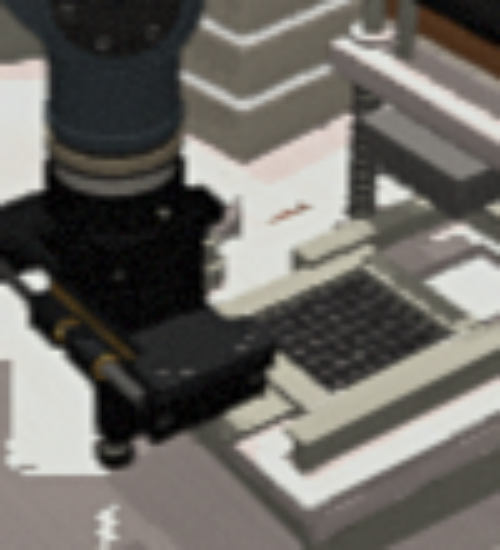

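The shut fingers are in front of the plate at about crop (115,440), and the gripper body is over the tongue. I'll start pushing.

Emit:
{"api": "carry_out", "payload": {
  "grip": [-1,-1,-1,-1,-1,-1],
  "slide": [
    [-9,-1,-5],
    [-9,-1,-1],
    [-9,0,0],
    [-8,0,0],
    [-8,0,0],
    [-8,0,0]
  ],
  "twist": [
    [0,0,-0.01],
    [0,0,0],
    [0,0,0],
    [0,0,0],
    [0,0,0],
    [0,0,0]
  ]
}}

```text
time_s: 9.6
position: [0.467, -0.1246, 0.1516]
tcp_rot: [[-1.0, 0.005, -0.005], [0.005, 1.0, 0.005], [0.005, 0.005, -1.0]]
force: [-6.2, -0.4, 2.8]
opening: 0.006
```

```bash
python3 -c "
from plan import *
tilt()
plan([(525,-126,147,89.7)],step=10)
"
```

```text
tiltfix xyz [ 0.005 -0.005 -0.   ]
pos [ 467.  -124.6  151.6] yaw 89.7 force [-6.2 -0.4  2.8] t 9.6 open 0.01 tilt [-0.005  0.005] q [ -28.   26.  106.    0.   49. -118.]
6
"slide": [[-10, 0, 1], [-10, 0, 1], [-10, 0, 1], [-10, 0, 1], [-10, 0, 1], [-10, 0, 1]]
"twist": [[0, 0, 0.0], [0, 0, 0.0], [0, 0, 0.0], [0, 0, 0.0], [0, 0, 0.0], [0, 0, 0.0]]
```

Contact at 6 N, which fits the cassette sliding.

Emit:
{"api": "carry_out", "payload": {
  "grip": [-1,-1,-1,-1,-1,-1],
  "slide": [
    [-9,0,3],
    [-9,0,1],
    [-9,0,0],
    [-9,0,0],
    [-9,0,0],
    [-8,0,0]
  ],
  "twist": [
    [0,0,0],
    [0,0,0],
    [0,0,0],
    [0,0,0],
    [0,0,0],
    [0,0,0]
  ]
}}

```text
time_s: 10.2
position: [0.5109, -0.1225, 0.1474]
tcp_rot: [[-0.999, 0.0, -0.035], [0.0, 1.0, 0.009], [0.035, 0.009, -0.999]]
force: [-8.9, -1.6, 7.7]
opening: 0.004
```

```bash
python3 -c "
from plan import *
tilt()
plan([(525,-126,147,89.7)],step=10)
from h import *
for n in('side','top'):
    c=bot.capture(n);cv2.imwrite('pics/'+n+'7.png',cv2.resize(c['color'][150:260,230:330,::-1],None,fx=5,fy=5))
"
```

```text
tiltfix xyz [ 0.009 -0.035  0.   ]
pos [ 510.9 -122.5  147.4] yaw 90.0 force [-8.9 -1.6  7.7] t 10.2 open 0.0 tilt [-0.035  0.009] q [ -25.   29.   99.   -0.   53. -115.]
2
"slide": [[-7, -2, 0], [-7, -2, 0]]
"twist": [[0, 0, 0.002], [0, 0, 0.002]]
```

View pics/side7.png

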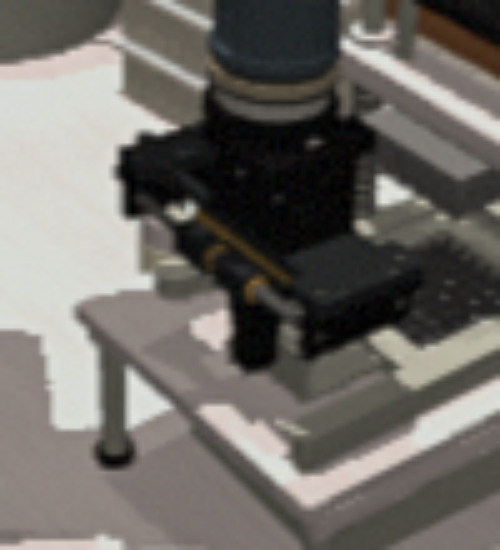

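The cassette is following: the plate is at about crop (290,370) and most of the way in. I'll push on to the stop.

Emit:
{"api": "carry_out", "payload": {
  "grip": [-1,-1,-1],
  "slide": [
    [-8,-1,0],
    [-8,-1,0],
    [-8,0,0]
  ],
  "twist": [
    [0.009,-0.035,0],
    [0,0,0],
    [0,0,0]
  ]
}}

```text
time_s: 10.6
position: [0.523, -0.1232, 0.1464]
tcp_rot: [[-1.0, -0.004, -0.029], [-0.004, 1.0, 0.003], [0.029, 0.003, -1.0]]
force: [-25.0, -7.5, 16.9]
opening: 0.003
```

```bash
python3 -c "
from plan import *
tilt()
plan([(530,-126,147,89.7)],step=10)
"
```

```text
tiltfix xyz [ 0.003 -0.029 -0.   ]
pos [ 523.  -123.2  146.4] yaw 90.2 force [-25.   -7.5  16.9] t 10.6 open 0.0 tilt [-0.029  0.003] q [ -25.   30.   98.   -1.   54. -115.]
1
"slide": [[-7, -3, -1]]
"twist": [[0, 0, 0.01]]
```

Emit:
{"api": "carry_out", "payload": {
  "grip": [-1,-1,-1],
  "slide": [
    [-8,0,0],
    [-9,0,0],
    [-9,0,0]
  ],
  "twist": [
    [0,-0.03,0],
    [0,0,0],
    [0,0,0]
  ]
}}

```text
time_s: 10.9
position: [0.5225, -0.1224, 0.1456]
tcp_rot: [[-0.998, -0.012, -0.06], [-0.013, 1.0, 0.005], [0.06, 0.006, -0.998]]
force: [-22.4, -6.6, 18.6]
opening: 0.01
```

```bash
python3 -c "
from plan import *
tilt()
plan([(410,-126,160,89.7)],step=30)
"
```

```text
tiltfix xyz [ 0.006 -0.06   0.   ]
pos [ 522.5 -122.4  145.6] yaw 90.7 force [-22.4  -6.6  18.6] t 10.9 open 0.01 tilt [-0.06   0.005] q [ -24.   31.   97.   -1.   56. -114.]
4
"slide": [[28, -1, -4], [28, -1, -4], [28, -1, -4], [28, -1, -4]]
"twist": [[0, 0, 0.004], [0, 0, 0.004], [0, 0, 0.004], [0, 0, 0.004]]
```

It has stopped solidly. I'll back off, rise and check.

Emit:
{"api": "carry_out", "payload": {
  "grip": [-1,-1,-1,-1,-1,-1,-1,-1],
  "slide": [
    [20,0,0],
    [30,0,-5],
    [30,0,-20],
    [10,10,-40],
    [0,40,-40],
    [0,45,-20],
    [0,45,0],
    [0,30,0]
  ],
  "twist": [
    [0,-0.05,0],
    [0,0,0],
    [0,0,0],
    [0,0,0],
    [0,0,0.1],
    [0,0,0.1],
    [0,0,0.1],
    [0,0,0.1]
  ]
}}

```text
time_s: 11.7
position: [0.4632, 0.0384, 0.2767]
tcp_rot: [[-0.914, 0.405, 0.02], [0.405, 0.914, 0.003], [-0.017, 0.011, -1.0]]
force: [0.7, -0.9, -1.1]
opening: 0.006
```

```bash
python3 -c "
from plan import *
tilt()
plan([lev(2.44,z=280)],step=40)
from h import *
for n in('side','top'):
    c=bot.capture(n);cv2.imwrite('pics/'+n+'8.png',cv2.resize(c['color'][150:260,230:330,::-1],None,fx=5,fy=5))
    P=cloud(c).reshape(-1,3);k=(P[:,2]>.156)&(P[:,2]<.168)&(P[:,0]>.45)&(P[:,0]<.57)&(P[:,1]>-.165)&(P[:,1]<-.09);Q=P[k]
    if len(Q): print(n,len(Q),Q.min(0),Q.max(0),np.median(Q,0),np.percentile(Q[:,0],[5,50,95]))
"
```

```text
tiltfix xyz [0.011 0.017 0.   ]
pos [463.2  38.4 276.7] yaw 66.1 force [ 0.7 -0.9 -1.1] t 11.7 open 0.01 tilt [0.02  0.003] q [ -9.  13. 101.   0.  65. -76.]
9
"slide": [[-9, 5, 0], [-8, 7, 0], [-7, 8, 0], [-6, 9, 0], [-5, 9, 0], [-4, 10, 0], [-2, 10, 0], [-1, 10, 0], [1, 10, 0]]
"twist": [[0, 0, 0.138], [0, 0, 0.138], [0, 0, 0.138], [0, 0, 0.138], [0, 0, 0.138], [0, 0, 0.138], [0, 0, 0.138], [0, 0, 0.138], [0, 0, 0.138]]
side 60 [ 0.53203019 -0.16070146  0.15640485] [ 0.54170342 -0.09008048  0.16607346] [ 0.53477106 -0.12729657  0.16171791] [0.53260472 0.53477106 0.5401373 ]
top 43 [ 0.53392046 -0.15883075  0.15697816] [ 0.54055237 -0.09111213  0.16763891] [ 0.53700723 -0.11571984  0.16455685] [0.5342027  0.53700723 0.54004241]
```

View pics/side8.png

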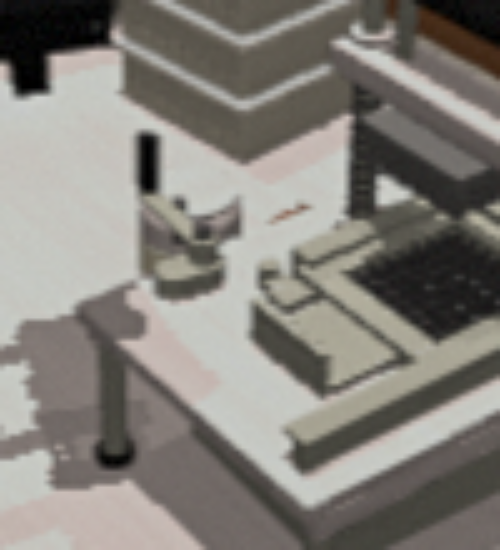

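View pics/top8.png

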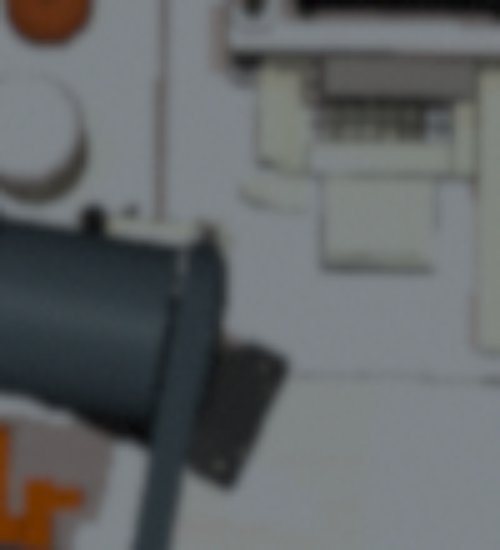

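The plate has moved about 83 mm to x≈0.534–0.537, against 0.535 expected at home. The roller at side crop (270,270) is past the cam. Now back over the grip.

Emit:
{"api": "carry_out", "payload": {
  "grip": [-1,-1,-1,-0.3,-0.3,-0.3,-0.3,-0.3,-0.3,-0.3],
  "slide": [
    [-9,5,0],
    [-8,7,0],
    [-7,8,0],
    [-6,9,0],
    [-5,9,0],
    [-4,10,0],
    [-2,10,0],
    [-1,10,0],
    [1,8,0],
    [0,0,0]
  ],
  "twist": [
    [0.01,0.02,0.138],
    [0,0,0.138],
    [0,0,0.138],
    [0,0,0.138],
    [0,0,0.138],
    [0,0,0.138],
    [0,0,0.138],
    [0,0,0.138],
    [0,0,0.12],
    [0,0,0]
  ]
}}

```text
time_s: 12.8
position: [0.5679, 0.0456, 0.2771]
tcp_rot: [[0.104, 0.994, 0.016], [0.995, -0.104, 0.004], [0.006, 0.016, -1.0]]
force: [-1.1, 0.4, 0.9]
opening: 0.348
```

```bash
python3 -c "
from plan import *
tilt()
plan([lev(2.42,z=230)],step=40)
"
```

```text
tiltfix xyz [ 0.016 -0.006 -0.   ]
pos [567.9  45.6 277.1] yaw -6.0 force [-1.1  0.4  0.9] t 12.8 open 0.35 tilt [0.016 0.004] q [-7. 22. 87.  0. 70. -1.]
2
"slide": [[1, -6, 24], [2, -6, 24]]
"twist": [[0, 0, -0.018], [0, 0, -0.018]]
```

Emit:
{"api": "carry_out", "payload": {
  "grip": [-0.3,-0.3,-0.3],
  "slide": [
    [2,-6,20],
    [2,-3,25],
    [0,0,0]
  ],
  "twist": [
    [0.016,-0.006,-0.02],
    [0,0,0],
    [0,0,0]
  ]
}}

```text
time_s: 13.1
position: [0.561, 0.0486, 0.2315]
tcp_rot: [[0.075, 0.997, 0.004], [0.997, -0.075, -0.001], [-0.001, 0.004, -1.0]]
force: [-0.3, 0.1, -0.1]
opening: 0.351
```

```bash
python3 -c "
from plan import *
tilt();print(cur())
plan([lev(2.42,z=174)],step=15)
"
```

```text
tiltfix xyz [0.004 0.001 0.   ]
(np.float64(143.0210219039662), np.float64(69.37923482803305))
pos [561.   48.6 231.5] yaw -4.3 force [-0.3  0.1 -0.1] t 13.1 open 0.35 tilt [ 0.004 -0.001] q [-6. 25. 91. -0. 64. -2.]
4
"slide": [[0, -1, 14], [0, -1, 14], [0, -1, 14], [0, -1, 14]]
"twist": [[0, 0, -0.001], [0, 0, -0.001], [0, 0, -0.001], [0, 0, -0.001]]
```

Emit:
{"api": "carry_out", "payload": {
  "grip": [-0.3,-0.3,-0.3,-0.3,-0.3],
  "slide": [
    [0,-2,14],
    [0,-1,14],
    [0,0,14],
    [0,0,12],
    [0,0,0]
  ],
  "twist": [
    [0,0,0],
    [0,0,0],
    [0,0,0],
    [0,0,0],
    [0,0,0]
  ]
}}

```text
time_s: 13.6
position: [0.5617, 0.0464, 0.1801]
tcp_rot: [[0.066, 0.998, 0.012], [0.998, -0.066, -0.002], [-0.001, 0.013, -1.0]]
force: [0.1, -1.2, -0.6]
opening: 0.351
```

```bash
python3 -c "
from plan import *
tilt();print(cur())
plan([lev(2.3)],step=15)
from h import *
for n in('side',):
    c=bot.capture(n);cv2.imwrite('pics/'+n+'9.png',cv2.resize(c['color'][150:260,230:330,::-1],None,fx=5,fy=5))
"
```

```text
tiltfix xyz [ 0.013  0.001 -0.   ]
(np.float64(143.85026091029243), np.float64(67.30618277915137))
pos [561.7  46.4 180.1] yaw -3.8 force [ 0.1 -1.2 -0.6] t 13.6 open 0.35 tilt [ 0.012 -0.002] q [-7. 28. 94. -0. 57. -3.]
2
"slide": [[1, -7, 4], [2, -7, 4]]
"twist": [[0, 0, -0.058], [0, 0, -0.058]]
```

View pics/side9.png

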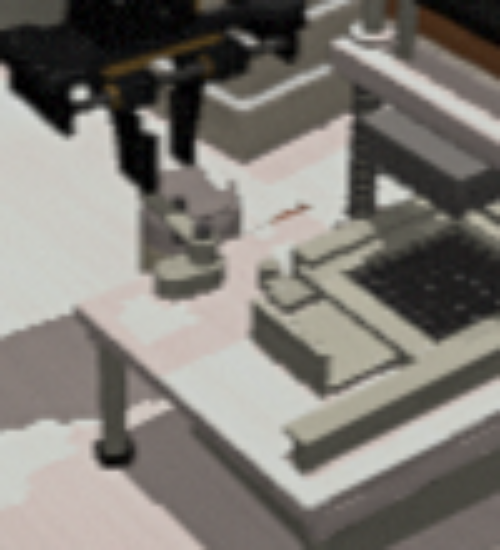

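The fingers straddle the grip again (near finger at crop (140,160), far finger at (185,130)). I'll swing back.

Emit:
{"api": "carry_out", "payload": {
  "grip": [-0.3,-0.3,-0.3,-0.3,-0.3,-0.3],
  "slide": [
    [1,-8,4],
    [1,-9,2],
    [0,-9,1],
    [0,-9,0],
    [0,-9,0],
    [0,-9,0]
  ],
  "twist": [
    [0.013,0,-0.08],
    [0,0,-0.1],
    [0,0,-0.11],
    [0,0,-0.11],
    [0,0,-0.11],
    [0,0,-0.11]
  ]
}}

```text
time_s: 14.25
position: [0.5238, 0.039, 0.1802]
tcp_rot: [[-0.548, 0.836, 0.033], [0.836, 0.548, 0.0], [-0.018, 0.028, -0.999]]
force: [3.2, 3.1, -3.2]
opening: 0.352
```

```bash
python3 -c "
from plan import *
a=cur();print(a);tilt()
plan([lev(c) for c in np.arange(np.radians(a[0])-.1,-.1,-.1)][:3])
"
```

```text
(np.float64(109.94904880609228), np.float64(65.02031781580996))
tiltfix xyz [0.028 0.018 0.   ]
pos [523.8  39.  180.2] yaw 33.3 force [ 3.2  3.1 -3.2] t 14.25 open 0.35 tilt [0.033 0.   ] q [ -8.  25. 100.   0.  53. -42.]
3
"slide": [[6, -6, 8], [0, -7, 0], [0, -7, 0]]
"twist": [[0, 0, 0.049], [0, 0, -0.1], [0, 0, -0.1]]
```

Emit:
{"api": "carry_out", "payload": {
  "grip": [-0.3,-0.3,-0.3,-0.3,-0.3,-0.3],
  "slide": [
    [3,-9,4],
    [2,-9,3],
    [1,-9,1],
    [0.5,-9,1],
    [0.5,-9,1],
    [0.5,-9,1]
  ],
  "twist": [
    [0.028,0.018,-0.04],
    [0,0,-0.08],
    [0,0,-0.11],
    [0,0,-0.11],
    [0,0,-0.11],
    [0,0,-0.11]
  ]
}}

```text
time_s: 14.85
position: [0.4932, 0.0105, 0.1773]
tcp_rot: [[-0.918, 0.395, 0.032], [0.395, 0.919, 0.007], [-0.026, 0.019, -0.999]]
force: [1.2, 3.6, -0.4]
opening: 0.352
```

```bash
python3 -c "
from plan import *
a=cur();print(a);tilt()
plan([lev(c) for c in np.arange(np.radians(a[0])-.1,-.1,-.1)][:3])
"
```

```text
(np.float64(72.52760323891852), np.float64(65.31724336701303))
tiltfix xyz [0.019 0.026 0.   ]
pos [493.2  10.5 177.3] yaw 66.7 force [ 1.2  3.6 -0.4] t 14.85 open 0.35 tilt [0.032 0.007] q [-12.  23. 105.   1.  50. -80.]
3
"slide": [[5, -7, 5], [0, -7, 0], [0, -7, 0]]
"twist": [[0, 0, -0.02], [0, 0, -0.1], [0, 0, -0.1]]
```

Emit:
{"api": "carry_out", "payload": {
  "grip": [-0.3,-0.3,-0.3,-0.3,-0.3,-0.3],
  "slide": [
    [3,-9,3],
    [2,-9,2],
    [1,-9,1],
    [0.5,-9,1],
    [0.5,-9,1],
    [0.5,-9,1]
  ],
  "twist": [
    [0.02,0.026,-0.07],
    [0,0,-0.1],
    [0,0,-0.12],
    [0,0,-0.12],
    [0,0,-0.12],
    [0,0,-0.12]
  ]
}}

```text
time_s: 15.45
position: [0.4864, -0.0374, 0.1756]
tcp_rot: [[-0.963, -0.267, 0.023], [-0.267, 0.964, 0.005], [-0.024, -0.001, -1.0]]
force: [0.5, 3.5, 0.1]
opening: 0.351
```

```bash
python3 -c "
from plan import *
a=cur();print(a);tilt()
plan([lev(c) for c in np.arange(np.radians(a[0])-.1,-.15,-.1)][:8])
"
```

```text
(np.float64(29.611922406784146), np.float64(66.87440218095045))
tiltfix xyz [-0.001  0.024  0.   ]
pos [486.4 -37.4 175.6] yaw 105.5 force [0.5 3.5 0.1] t 15.45 open 0.35 tilt [0.023 0.005] q [ -18.   23.  105.    1.   50. -124.]
6
"slide": [[3, -7, 4], [0, -7, 0], [0, -7, 0], [0, -7, 0], [0, -7, 0], [0, -7, 0]]
"twist": [[0, 0, -0.093], [0, 0, -0.1], [0, 0, -0.1], [0, 0, -0.1], [0, 0, -0.1], [0, 0, -0.1]]
```

Emit:
{"api": "carry_out", "payload": {
  "grip": [-0.3,-0.3,-0.3,-0.3,-0.3],
  "slide": [
    [2,-9,2],
    [1,-9,1],
    [0,-9,0],
    [0,-9,0],
    [0,-8,0]
  ],
  "twist": [
    [0,0.024,-0.1],
    [0,0,-0.1],
    [0,0,-0.1],
    [0,0,-0.08],
    [0,0,0]
  ]
}}

```text
time_s: 15.95
position: [0.5026, -0.0736, 0.176]
tcp_rot: [[-0.786, -0.619, -0.001], [-0.619, 0.786, 0.008], [-0.004, 0.007, -1.0]]
force: [-3.0, 2.2, -3.5]
opening: 0.351
```

```bash
python3 -c "
from plan import *
a=cur();print(a);tilt()
plan([lev(-.1)],step=8)
"
```

```text
(np.float64(-3.2260902057060434), np.float64(72.18798821972861))
tiltfix xyz [ 0.007  0.004 -0.   ]
pos [502.6 -73.6 176. ] yaw 128.2 force [-3.   2.2 -3.5] t 15.95 open 0.35 tilt [-0.001  0.008] q [ -21.   25.  101.    1.   54. -150.]
2
"slide": [[-1, -1, 2], [-1, -1, 2]]
"twist": [[0, 0, -0.107], [0, 0, -0.107]]
```

Now press against the stop.

Emit:
{"api": "carry_out", "payload": {
  "grip": [-0.3,-0.3,-0.3,-0.3],
  "slide": [
    [-1,-8,0],
    [0,-8,0],
    [0,-8,0],
    [0,-8,0]
  ],
  "twist": [
    [0,0,0],
    [0,0,0],
    [0,0,0],
    [0,0,0]
  ]
}}

```text
time_s: 16.35
position: [0.5029, -0.0751, 0.1745]
tcp_rot: [[-0.795, -0.605, -0.048], [-0.607, 0.793, 0.059], [0.002, 0.076, -0.997]]
force: [-7.7, 16.3, 7.5]
opening: 0.351
```

```bash
python3 -c "
from plan import *
a=cur();print(a);tilt();plan([lev(-.1)])
"
```

```text
(np.float64(-4.186089335215172), np.float64(73.09733436572175))
tiltfix xyz [ 0.076 -0.002 -0.   ]
pos [502.9 -75.1 174.5] yaw 127.4 force [-7.7 16.3  7.5] t 16.35 open 0.35 tilt [-0.048  0.059] q [ -22.   27.   99.    2.   58. -151.]
2
"slide": [[-2, -1, 1], [-2, -1, 1]]
"twist": [[0, 0, -0.114], [0, 0, -0.114]]
```

At the stop with 18 N. I'll back off by 7 mm, rise clear, move aside and check.

Emit:
{"api": "carry_out", "payload": {
  "grip": [-0.3,-0.3,-0.3,-0.3,-0.3,-0.3,-0.3,-0.3,-0.3,-0.3],
  "slide": [
    [-1,6,0],
    [0,0,-20],
    [0,0,-30],
    [0,0,-35],
    [0,0,-30],
    [0,30,0],
    [0,40,0],
    [0,45,0],
    [0,40,0],
    [0,0,0]
  ],
  "twist": [
    [0.07,0,0],
    [0,0,0],
    [0,0,0],
    [0,0,0],
    [0,0,0],
    [0,0,0.1],
    [0,0,0.1],
    [0,0,0.1],
    [0,0,0.1],
    [0,0,0]
  ]
}}

```text
time_s: 17.35
position: [0.4393, 0.0654, 0.3041]
tcp_rot: [[-0.976, -0.215, 0.028], [-0.215, 0.977, -0.009], [-0.025, -0.015, -1.0]]
force: [-0.6, -0.3, 1.1]
opening: 0.349
```

```bash
python3 -c "
from plan import *
plan([(400,120,280,90)])
from h import *
for n in('side','top'):
    c=bot.capture(n);cv2.imwrite('pics/'+n+'10.png',cv2.resize(c['color'][130:260,230:350,::-1],None,fx=4.5,fy=4.5))
    P=cloud(c).reshape(-1,3);k=(P[:,2]>.156)&(P[:,2]<.168)&(P[:,0]>.50)&(P[:,0]<.57)&(P[:,1]>-.165)&(P[:,1]<-.09);Q=P[k]
    print(n,len(Q),np.median(Q,0),np.percentile(Q[:,0],[5,50,95]))
    k=(P[:,2]>.172)&(P[:,2]<.215)&(P[:,0]<.53)&(P[:,0]>.46)&(P[:,1]>-.12)&(P[:,1]<-.03);Q=P[k]
    if len(Q):
        m=Q.mean(0)*1000;d=m[:2]-PIV;print('grip',len(Q),m.round(1),'cam',np.radians(224.7-np.degrees(np.arctan2(d[1],d[0]))%360),np.hypot(*d))
    print(n,'lock pix',pix(c,[x/1000 for x in lev(0)[:2]]+[.204]))
"
```

```text
pos [439.3  65.4 304.1] yaw 102.4 force [-0.6 -0.3  1.1] t 17.35 open 0.35 tilt [ 0.028 -0.009] q [  -6.    9.  101.   -0.   68. -108.]
2
"slide": [[13, 31, 12], [17, 29, 12]]
"twist": [[0, 0, 0.108], [0, 0, 0.108]]
side 58 [ 0.53470744 -0.12830428  0.16257782] [0.53295023 0.53470744 0.53922883]
grip 51 [497.3 -71.9 190.2] cam 0.011767399377632092 74.69856550927943
side lock pix (np.float64(266.5443691588024), np.float64(198.95075378611637))
top 41 [ 0.53688484 -0.11856572  0.16539603] [0.53405909 0.53688484 0.54036129]
grip 27 [500.5 -68.2 201.9] cam 0.01755316537923577 69.78135404365001
top lock pix (np.float64(288.30793736156505), np.float64(212.29204922652542))
```

View pics/side10.png

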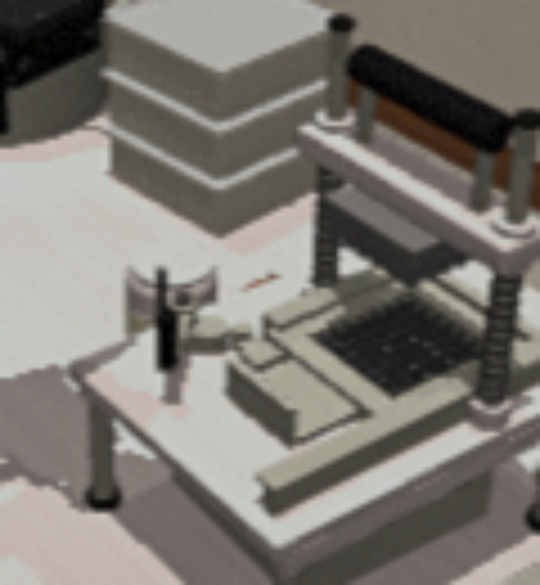

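View pics/top10.png

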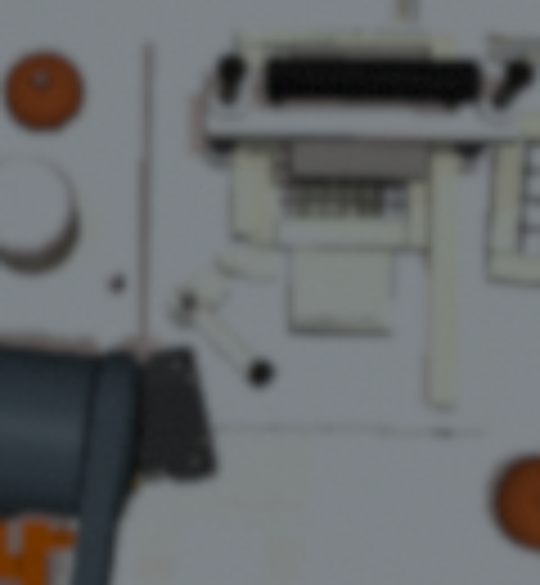

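The lever is back at lock: cam about 0.01–0.02 rad, grip at side crop (165,340) and top crop (260,372). The cassette plate is at home with the cam nose behind the roller, and the arm is clear. Handing in.

Emit:
{"api": "carry_out", "payload": {
  "grip": [-0.3,-0.3,-0.3],
  "slide": [
    [0,20,-5],
    [0,0,0],
    [0,0,0]
  ],
  "twist": [
    [0,0,0],
    [0,0,0],
    [0,0,0]
  ]
}}

```text
time_s: 17.75
position: [0.4414, 0.0787, 0.3105]
tcp_rot: [[-0.977, -0.212, 0.036], [-0.213, 0.977, -0.015], [-0.032, -0.022, -0.999]]
force: [0.0, -0.4, 0.1]
opening: 0.349
```

```bash
python3 -c "
from rig import bot
print(bot.hand_in(),bot.read_state()['time_s'])"
```

```text
the job is handed in; nothing more can be done
the job is handed in; nothing more can be done
```

I swung the lever to its released stop, pushed the cassette home by its front plate, then swung the lever back to lock. The job was handed in at about 18 s of the 72 s allowed. For both lever swings the fingertips stood loosely either side of the grip; the plate was pushed with the fingers shut.

**Last checks:**
- **Lever:** at release the grip was within about 1 pixel of where 2.44 rad puts it. At the end the cam measured about 0.01–0.02 rad.
- **Cassette:** the plate moved about 83 mm and stopped hard at about 25 N. Its face is at x ≈ 0.533–0.534 m, where 0.535 was expected at home. That is within about 2 mm, the accuracy of the cameras, and it did not change when the lever was locked.
- **Forces:** the highest wrist force I read was about 32 N in total, while the cassette was against its stop.
- **Arm:** it ended clear of everything, with wrist force near zero.

**Limits:**
- The cassette's contact with the back stop is hidden under the pusher, so "home" rests on the plate position and the hard stop.
- I did not measure the bystanders again. The arm stayed clear of them, and those in the last pictures looked unmoved.
- One early yaw estimate, from the crosshead, differed by about 1° from the deck edges. I used the deck edges, and the cam pivot position they gave matched the hub I saw.

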